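# Shut down the carving bench's dust intake

## Task

Carving is over: shut this bench's dust intake. First swing the red damper lever from along the pipe, clockwise seen from above, all the way to its closed stop, and lean firmly on it there for a moment so that the blade beds home behind its springy lever, without wrenching it; only then set the loose wooden cover on the open intake mouth so that it sits fully down and level. Leave the tool jar, the mallet and the carving where they are.

Things in the scene. Friction and masses are not known exactly. Their poses are not given: they have to be found in the camera images.
- branch: Dust-intake branch fixed to the bench; place and yaw differ each time. Origin on the bench under its middle. Metal pipe (64 mm thick, top at 76 mm) along its y axis; at y = +85 mm the open round intake mouth, at y = -85 mm the green damper housing (78 x 60 mm, top at 83 mm) under the lever, at y = -160 mm an outlet stub 72 mm wide, top at 84 mm. Only mouth, hub and lever rise above 91 mm.
- mouth (a point): Centre of the mouth of the upright intake tube, in the plane of its rim, 100 mm above the bench. The tube is 104 mm across outside, 94 mm inside. Axes as the branch (z up).
- lever: Damper lever: level steel bar with a red grip. Origin on its vertical turning axis, 113 mm above the bench; its x axis points along it to its free end 122 mm out. Open, it points along the branch's -y; it closes clockwise seen from above, to the branch's -x. It turns the blade shaft through a spring of 6 N m/rad (gives at most 0.35 rad), so when pushed it runs ahead of the blade.
- grip (a point): Point on the lever's centre line in the middle of the red grip, 86 mm from the turning axis. The grip is 72 mm long, 22 mm wide, 16 mm thick (106 to 122 mm above the bench). The blade shaft drags with about 0.4 N m, some 4 N here; on its stop the lever gives about 1.2 mm per newton here. Let go, the lever springs back in line with the shaft, which stays put.
- damper (a joint): Angle of the blade shaft (yellow pointer on the hub, on the far side from the lever), rad: 0 fully open, 1.571 at the closed stop; grows clockwise seen from above. Starts somewhere between 0 and 0.5.
- cover: Loose round dark-wood cover, 0.13 to 0.25 kg, lying on the bench knob up. Origin at the centre of its underside, z up. From below: a plug 86 mm across and 12 mm high, a flange 120 mm across and 6 mm thick (12 to 18 mm up), a round knob 28 mm across (18 to 56 mm up). Seated, the plug is inside the mouth (4 mm play) and the flange lies on the rim: origin 12 mm below the mouth's plane.
- jar: Blue pot of hand tools, 72 mm across, 130 mm high with the tools; origin at the centre of its underside. Leave alone. It and the cover may swap places.
- mallet: Wooden hammer about 180 mm long lying on the bench at the left. Leave alone.
- carving: Pendant carving on a 130 x 70 mm board, 45 mm high, beyond the branch; origin at the centre of its underside. Leave alone.
There are look-alikes about, which are no part of the job. Leave any pink look-alike of the cover alone.

How it is judged:
By the outcome, as a careful person would: the job done as asked, in the order asked, and still so for the second after the job is handed in, with the robot touching nothing.
It also fails if it takes over 70 s, if anything falls off the work surface, if the arm or the gripper's body presses on something with over 40 N, if the wrist force passes 120 N, or if a joint passes its speed limit or range.

## Robot

A 7-joint arm with a two-finger parallel gripper is mounted at the origin on the work surface. World frame = base frame: x ahead of the robot, y to its left, z up, the work surface at z = 0. Lengths are in mm, angles in rad, forces in N, time in s.
With the tool pointing down it reaches from about 425 to 925 mm from the base axis. Payload 6.8 kg.
Tool frame: the origin (TCP) lies at the very end of the fingers, on their centre line; the grasp point (between the pads) lies 19 mm behind it; y points along the fingers, x is the direction in which the jaws open and shut, and the axes are right-handed (so a half turn about y gives the same grasp; the last joint's range is limited). The gripper opens to 88 mm and grips with 3 to 60 N. Pads are 20 mm wide; open, the fingers measure 115 mm over their backs; the gripper's body (75 mm by 178 mm) begins 61 mm behind the grasp point.
Start: joints at [1.178, 0.477, 0.022, 1.555, -0.011, 1.109, -0.083], TCP at [189.661, -647.824, 222.664] pointing down, gripper open.
Joint ranges: [-2.96, 2.96], [-0.34, 2.1], [-1.41, 1.46], [0.24, 2.44], [-1.37, 4.51], [0.17, 1.92], [-2.96, 2.96]. Speed limits (rad/s): [2.39, 2.39, 3.14, 3.14, 3.14, 3.14, 3.14].

## Interface

Orientations are given as [roll, pitch, yaw] about the fixed x, y, z axes, in that order (R = Rz(yaw) Ry(pitch) Rx(roll)).
In Python, from station import telemetry, cams, robot, boxes_of, landmark_of gives the robot as it stands.
- The arm moves only by the shell command python3 -m creep 'ROWS' [FORCE]. ROWS is JSON, a list of rows, each a list of 3 entries, a list of its own where there are three numbers: the opening in per cent of the stroke, from 0 (shut) to 100 (fully open), then the shift along the tool's x, y, z in m, then the turn about the tool's y in degrees. A call has exactly 5 rows; each row is the pose to reach, as a shift and turn from the pose measured when the call began, along the tool's axes at that moment; what a row does not reach only later rows make up. A row lasts 1/8 s, in which the tool goes at most 62.5 mm and 10.7 degrees, less where a joint would pass 70% of its speed; a pose out of reach is approached as far as the arm can. A call with a gripper value outside its range is refused whole. The fingers move at their own pace and stop on an object; FORCE is the grip in N (left out, the last holds). Time passes only in rows, so rows that repeat a pose let the fingers close, or fill a call up. It gives the time, the measured TCP pose, the force and the opening at its end, in the units of the state.
- telemetry.sense(): the state, without advancing time (a new reading comes with each control period).
- cams.grab_frame(name): name is "scene" or "top" or "wrist"; returns (picture, depth): 480x640x3 uint8, red, green, blue; 480x640 float32, mm along the optical axis (not along the pixel's ray), 0 where there is no reading.
- cams.camera_params(name): a dict with "mtx" (3x3 intrinsics, pixels), "dist" ([k1, k2, p1, p2, k3] as OpenCV has them; the pictures are not rectified), "R" (3x3) and "t" (3): a world point X has camera coordinates R X + t. Camera axes: x right, y down, z forward; pixel columns grow to the right and rows downward; lengths in mm; the calibration is good to about 2 mm. A picture is of the moment at which its call begins: read the wrist's pose just before it. camera_params takes no time and is no camera call; for the wrist camera it gives the pose at the moment of the call.
- robot.sign_off(): hands the job in, once; it reports no verdict.
Trained networks look in the newest picture that a camera, given by its name, has taken for a name from the list of things; names that differ only in an ending like _2 or _b are one class to them, and where a whole thing is asked for, a point or a joint stands for the part that bears it (a point fixed in the world has none). Each returns a list of dicts, best first, with "score" (0 to 1); they miss things now and then, are a little off and sometimes report something else, mostly with a low value. They report only what shows in the picture. A call takes as long as a camera call. They do not tell look-alikes from the thing itself.
- boxes_of(camera, name): "xy" ([column, row] in pixels, amid what is visible of it).
- landmark_of(camera, name): "xy" ([column, row] in pixels: a listed point, or the origin of a listed thing).
The state is a dict: "clock": time; "q": joint angles; "qd": joint speeds; "tau": joint torques, N m; "tool_pos": TCP position; "orientation": TCP orientation; "force": force on the tool from outside, world axes, zero at the start; "moment": the same for the moment, N m; "width": opening from 0.0 (shut) to 1.0 (fully open).
Only numpy, scipy, OpenCV 4.12 (cv2) and the standard library are available. Lean on these libraries where they do the work, as an engineer would, in place of code of your own. Each camera call takes 0.05 s, during which the arm holds its last target. There are 200 camera calls.

## Working session

There is one attempt and no reset: what is moved stays moved. The work goes in short steps, Python scripts to look and compute and a shell command to move; the robot and the scene stay as the last step left them, time stands still between calls to the robot, and variables do not carry over. Pictures are saved under pics/ and viewed, about 8 in all and at most 12, crops included, and the job is handed in when it is done.

```bash
ls; mkdir -p pics; cat > h.py <<'E'
import numpy as np, cv2, json
from station import telemetry, cams, robot, boxes_of, landmark_of
from scipy.spatial.transform import Rotation as Ro
def ray(c,uv):
    p=cv2.undistortPoints(np.array([[uv]],float),np.array(c["mtx"]),np.array(c["dist"]))[0,0]
    R=np.array(c["R"]);t=np.array(c["t"]).ravel()
    return -R.T@t, R.T@np.array([p[0],p[1],1.])
def at_z(c,uv,z):
    o,d=ray(c,uv); return o+d*(z-o[2])/d[2]
def at_d(c,uv,D):
    o,d=ray(c,uv); return o+d*D
def px(c,X):
    return cv2.projectPoints(np.array([X],float),cv2.Rodrigues(np.array(c["R"]))[0],np.array(c["t"],float),np.array(c["mtx"]),np.array(c["dist"],float))[0][0,0]
def save(n,img,s=1):
    cv2.imwrite("pics/"+n,cv2.resize(img[:,:,::-1],None,fx=s,fy=s))
def tool():
    s=telemetry.sense(); return np.array(s["tool_pos"]),Ro.from_euler('xyz',s["orientation"]).as_matrix(),s
def shift(X):
    "tool-axis shift (m) to put TCP at world X mm"
    p,R,s=tool(); return np.round(R.T@(np.array(X)-p)/1000,4)
E
python3 - <<'E'
from h import *
p,R,s=tool();print(s);print(R.round(3))
for n in("top","scene"):
    c=cams.camera_params(n);im,d=cams.grab_frame(n);save(n+"0.png",im)
    np.savez("pics/"+n+"0.npz",im=im,d=d)
    print(n,np.round(-np.array(c["R"]).T@np.array(c["t"]).ravel()))
    for k in("branch","mouth","lever","grip","damper","cover","jar","mallet","carving"):
        for f in(boxes_of,landmark_of):
            try:r=f(n,k)
            except Exception as e: print(k,f.__name__,e);continue
            print(k,f.__name__,[(np.round(x["xy"]).tolist(),round(x["score"],2)) for x in r[:3]])
E
```

```text
pics
{'clock': 0.0, 'q': array([ 1.17789357,  0.47776043,  0.02234073,  1.55642759, -0.01150578,
        1.10929378, -0.08306659]), 'qd': array([ 0.00308869,  0.0005179 ,  0.0006603 , -0.00145362,  0.00088413,
        0.00123058,  0.0010098 ]), 'tau': array([ 2.57414058e-04, -5.82852638e+01,  1.53496519e+00, -2.72614574e+01,
       -5.42630965e-02,  1.69373432e-02,  1.70696026e-04]), 'tool_pos': array([ 189.47455643, -647.24541847,  221.71841309]), 'orientation': array([-1.57092089,  0.00175662, -1.28594189]), 'force': array([1.03394594, 0.69981624, 0.57629077]), 'moment': array([ 0.01599624, -0.01991522, -0.03438622]), 'width': 0.9977326164429691}
[[ 0.281 -0.001  0.96 ]
 [-0.96   0.002  0.281]
 [-0.002 -1.    -0.   ]]
top [ 439.  100. 1108.]
branch call [([429.0, 236.0], 0.95)]
branch call [([412.0, 239.0], 0.6)]
mouth call [([427.0, 240.0], 0.89)]
mouth call [([384.0, 233.0], 0.96)]
lever call [([492.0, 245.0], 0.71)]
lever call [([463.0, 236.0], 0.64)]
grip call [([494.0, 244.0], 0.96), ([430.0, 236.0], 0.23)]
grip call [([501.0, 247.0], 0.82)]
damper call [([483.0, 241.0], 0.86)
[... 675 characters left out ...]
206.0, 189.0], 0.67)]
mouth call [([280.0, 229.0], 0.91)]
lever call [([211.0, 191.0], 0.82)]
lever call [([222.0, 202.0], 0.81)]
grip call [([206.0, 188.0], 0.67)]
grip call [([196.0, 180.0], 0.54)]
damper call [([214.0, 195.0], 0.64)]
damper call it knows: branch, carving, cover, grip, jar, lever, mallet, mouth
cover call [([422.0, 307.0], 0.66), ([500.0, 331.0], 0.63)]
cover call [([498.0, 332.0], 0.91), ([419.0, 311.0], 0.87), ([390.0, 367.0], 0.83)]
jar call [([395.0, 241.0], 0.65)]
jar call [([395.0, 257.0], 0.73)]
mallet call [([474.0, 259.0], 0.76)]
mallet call [([462.0, 261.0], 0.88)]
carving call [([314.0, 341.0], 0.81), ([419.0, 308.0], 0.36)]
carving call [([315.0, 340.0], 0.96)]
```

View pics/top0.png

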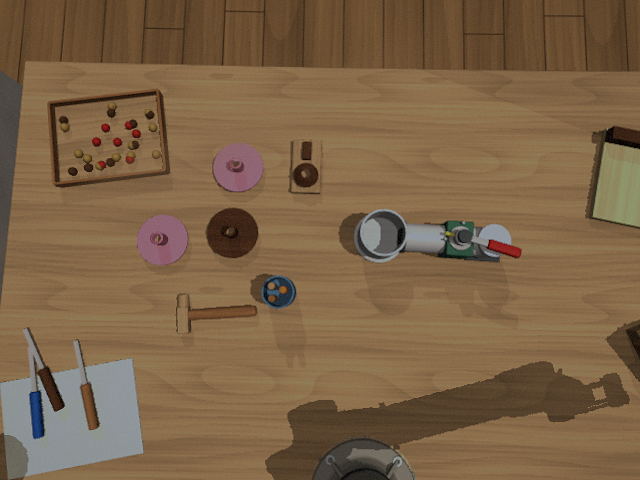

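View pics/scene0.png

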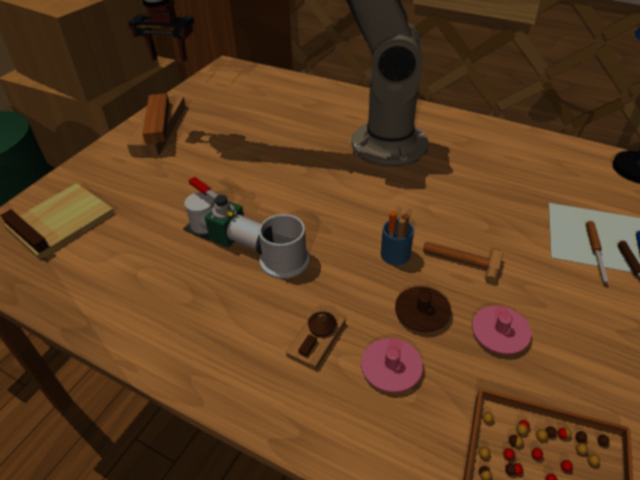

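Cover candidates in the top view are the dark-wood disc at (232,232) and the pink ones at (238,167) and (162,240). The dark-wood one fits the description. The jar at (278,291), mallet at (215,313) and carving at (305,166) are off-limits. Mouth is at (382,236), hub at (462,236), and the lever points right, slightly down, with its grip at (501,247).

```bash
python3 - <<'E'
from h import *
z=np.load("pics/top0.npz");im,d=z["im"],z["d"];c=cams.camera_params("top")
# cloud
v,u=np.mgrid[0:480,0:640]
pts=cv2.undistortPoints(np.stack([u,v],-1).reshape(-1,1,2).astype(float),np.array(c["mtx"]),np.array(c["dist"]))[:,0]
P=np.c_[pts,np.ones(len(pts))]*d.reshape(-1,1)
W=((P-np.array(c["t"]).ravel())@np.array(c["R"])).reshape(480,640,3)
np.save("pics/W.npy",W)
def reg(a,b,e,f,m): 
    q=np.zeros((480,640),bool);q[b:f,a:e]=1;return q&m&(d>0)
H=cv2.cvtColor(im,cv2.COLOR_RGB2HSV)
# mouth rim
m=reg(345,200,420,275,(W[...,2]>92)&(W[...,2]<108)); 
(x,y),r=cv2.minEnclosingCircle(W[m][:,:2].astype(np.float32));print("rim",x,y,r,W[m][:,2].mean(),m.sum())
red=reg(470,225,540,265,((H[...,0]<6)|(H[...,0]>174))&(H[...,1]>170)&(H[...,2]>80)&(W[...,2]>95))
R=W[red];print("grip",R.mean(0),red.sum(),cv2.minAreaRect(R[:,:2].astype(np.float32)))
g=reg(435,210,480,265,(W[...,2]>70)&(W[...,2]<90)&(H[...,0]>45)&(H[...,0]<85)&(H[...,1]>60))
print("housing",W[g].mean(0),cv2.minAreaRect(W[g][:,:2].astype(np.float32)))
hub=reg(445,215,480,250,(W[...,2]>105));print("hub",W[hub].mean(0),hub.sum(),W[hub][:,2].max())
pipe=reg(405,215,445,265,(W[...,2]>60)&(W[...,2]<80));print("pipe",W[pipe].mean(0))
fl=reg(200,200,265,265,(W[...,2]>8)&(W[...,2]<30)); (x,y),r=cv2.minEnclosingCircle(W[fl][:,:2].astype(np.float32));print("cover",x,y,r,W[fl].mean(0))
kn=reg(200,200,265,265,(W[...,2]>45));print("knob",W[kn].mean(0),kn.sum())
for n,b in(("jar",(255,270,300,315)),):
    j=reg(*b,W[...,2]>60);print(n,W[j].min(0),W[j].max(0))
for n,uv,zz in(("mouth",(384,233),100),("lever",(463,236),113),("grip",(501,247),114),("branch",(412,239),0)):print(n,at_z(c,uv,zz))
a=cv2.resize(im[190:330,140:310],None,fx=3,fy=3);b=cv2.resize(im[190:290,340:540],None,fx=2.55,fy=2.55)
b=cv2.copyMakeBorder(b,0,0,0,0,cv2.BORDER_CONSTANT);w=max(a.shape[1],b.shape[1])
f=lambda q:cv2.copyMakeBorder(q,0,0,0,w-q.shape[1],cv2.BORDER_CONSTANT)
save("crop0.png",np.vstack([f(a[:340]),f(b)]))
E
```

```text
rim 575.4014282226562 -31.00670623779297 51.90715026855469 99.76382146727678 375
grip [ 542.42615877 -283.34056151  122.03722478] 299 ((542.7764892578125, -284.4062194824219), (68.80647277832031, 19.74530029296875), 72.98114013671875)
housing [ 563.19778018 -198.05673323   82.61961368] ((567.254150390625, -200.74423217773438), (58.43815612792969, 75.68777465820312), 87.84720611572266)
hub [ 565.49170316 -205.06944253  119.5589497 ] 265 128.216326410349
pipe [ 569.66104495 -128.34117746   71.73950158]
cover 573.255859375 321.80218505859375 69.02113342285156 [577.59873166 313.29425138  18.72891354]
knob [576.43215101 311.72800866  54.24046104] 66
jar [407.72453268 160.87570665  60.16016844] [477.1938859  231.85743693 133.94391452]
mouth [572.35538235 -33.05968205 100.        ]
lever [ 567.7345783  -200.00336253  113.        ]
grip [ 545.7259428  -279.68929199  114.        ]
branch [ 572.61069666 -112.95373526    0.        ]
```

View pics/crop0.png

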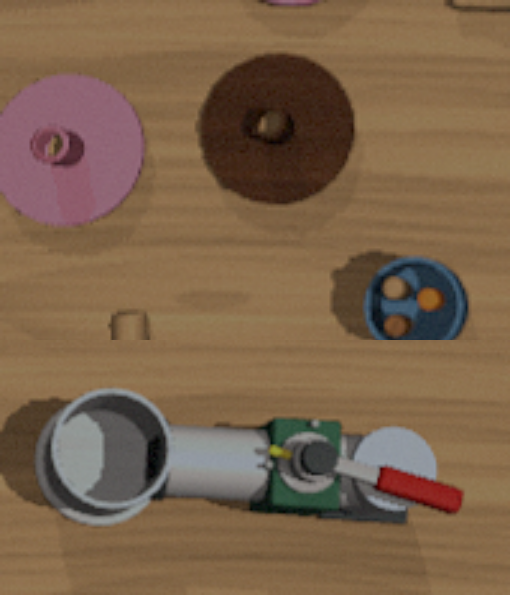

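The crop confirms that the dark-wood knobbed disc, at about (577,312) mm, is the cover. The lever is at about 0.24 rad, and the yellow pointer on the opposite side agrees. Next I move to the lever's lagging (+x) side with the fingers shut.

```bash
python3 -m creep '[[0,[-0.023,0,0.048],-7],[0,[-0.046,0,0.096],-14],[0,[-0.069,0,0.144],-21],[0,[-0.092,0,0.192],-28],[0,[-0.115,0,0.239],-36]]' 20
cat >> h.py <<'E'
hub=np.array([567.5,-200.6]); yaw=-0.047
def pusher(th,gap,r=86):
    "TCP xy with the closed fingers' nearest corner gap mm off the lever's lagging face"
    B=np.array([[np.cos(yaw),-np.sin(yaw)],[np.sin(yaw),np.cos(yaw)]])
    d=B@[-np.sin(th),-np.cos(th)];n=B@[-np.cos(th),np.sin(th)]
    R=tool()[1]; s=13.5*abs(R[:2,0]@n)+10*abs(R[:2,2]@n)
    return hub+r*d-n*(11+gap+s)
E
python3 -c "
from h import *
p,R,s=tool();print(p,np.degrees(np.arctan2(R[1,0],R[0,0])),s['width'],s['q']);print(shift([585,-296,p[2]]))"
```

```text
clock: 2.42
tool_pos: [388.0, -469.1, 222.9]
orientation: [-1.571, -0.001, -0.653]
force: [0.4, 0.1, 0.9]
width: 0.465
[ 387.97225781 -469.0961238   222.91786167] -37.430265870419184 0.4649295679330606 [ 0.92338081  0.37660178 -0.18965426  1.71041956  0.07959809  1.06149453
  0.05461921]
[ 0.0513 -0.      0.2572]
```

```bash
python3 -m creep '[[0,[0.01,0,0.052],-7],[0,[0.02,0,0.104],-14],[0,[0.031,0,0.156],-21],[0,[0.041,0,0.208],-28],[0,[0.051,0,0.257],-35]]'
python3 -c "
from h import *
p,R,s=tool();print(p,np.degrees(np.arctan2(R[1,0],R[0,0])),s['width'],s['q']);t=pusher(.24,15);print(t,shift([*t,98]))"
```

```text
clock: 3.05
tool_pos: [585.9, -294.7, 223.1]
orientation: [-1.571, -0.001, -0.038]
force: [-0.7, -0.7, 0.3]
width: 0.008
[ 585.94741534 -294.70745337  223.1119473 ] -2.191813793606111 0.008184359274593244 [ 0.64094065  0.4729976  -0.37754377  1.583308    0.18807326  1.12037776
  0.18080128]
[ 583.00246427 -294.84316766] [-0.003   0.1251 -0.0002]
```

```bash
python3 -m creep '[[0,[-0.003,0.03,0],0],[0,[-0.003,0.06,0],0],[0,[-0.003,0.09,0],0],[0,[-0.003,0.115,0],0],[0,[-0.003,0.125,0],0]]'
python3 - <<'E'
from h import *
p,R,s=tool();print(p,s['force'])
for th in(.3,.5,.7,.9,1.1,1.3,1.5,1.57,1.65,1.7,1.75,1.8):print(th,shift([*pusher(th,0),98]))
im,_=cams.grab_frame("top");save("t1.png",im[180:330,330:560],3)
E
```

```text
clock: 3.68
tool_pos: [582.1, -294.5, 96.5]
orientation: [-1.571, 0.001, -0.038]
force: [-0.4, 0.1, 0.5]
width: 0.006
[ 582.14985259 -294.47189952   96.54680947] [-0.40565563  0.14366572  0.50183804]
0.3 [-0.0187 -0.0014  0.0031]
0.5 [-0.036  -0.0014  0.0047]
0.7 [-0.0531 -0.0014  0.0099]
0.9 [-0.0694 -0.0013  0.0189]
1.1 [-0.0836 -0.0013  0.0317]
1.3 [-0.095  -0.0013  0.0476]
1.5 [-0.1027 -0.0013  0.0661]
1.57 [-0.1044 -0.0013  0.0728]
1.65 [-0.1059 -0.0013  0.0787]
1.7 [-0.1066 -0.0013  0.0825]
1.75 [-0.1071 -0.0013  0.0864]
1.8 [-0.1074 -0.0013  0.0903]
```

View pics/t1.png

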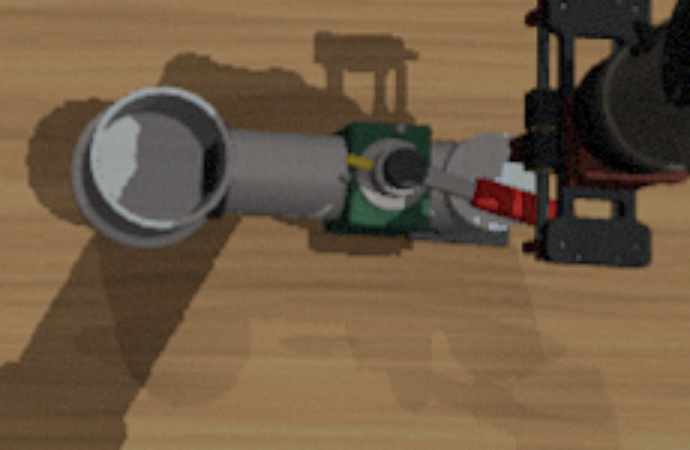

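The fingers are beside the lever on its lagging side, hidden under the gripper at about (545,185) in the crop. The lever hasn't moved. I'll push along the arc in gentle steps.

```bash
python3 -m creep '[[0,[-0.010,0,0.001],0],[0,[-0.019,0,0.003],0],[0,[-0.028,0,0.004],0],[0,[-0.036,0,0.005],0],[0,[-0.045,0,0.007],0]]'
python3 - <<'E'
from h import *
p,R,s=tool()
for th in(.7,.8,.9,1.,1.1,1.2,1.3):print(th,shift([*pusher(th,0),97]))
E
```

```text
clock: 4.35
tool_pos: [539.6, -285.3, 97.6]
orientation: [-1.571, -0.004, -0.038]
force: [6.8, -0.4, -2.3]
width: 0.004
0.7 [-0.0103  0.0006  0.0023]
0.8 [-0.0186  0.0006  0.0064]
0.9 [-0.0265  0.0005  0.0114]
1.0 [-0.0339  0.0005  0.0173]
1.1 [-0.0408  0.0005  0.0241]
1.2 [-0.0469  0.0004  0.0317]
1.3 [-0.0522  0.0004  0.0401]
```

Contact, with about 7 N as the drag predicts.

```bash
python3 -m creep '[[0,[-0.010,0,0.002],0],[0,[-0.019,0,0.006],0],[0,[-0.027,0,0.011],0],[0,[-0.034,0,0.017],0],[0,[-0.041,0,0.024],0]]'
python3 - <<'E'
from h import *
p,R,s=tool()
for th in(1.,1.1,1.2,1.3,1.4,1.5,1.57,1.65):print(th,shift([*pusher(th,0),97]))
E
```

```text
clock: 4.97
tool_pos: [502.0, -260.7, 99.3]
orientation: [-1.573, -0.011, -0.038]
force: [6.2, -2.9, -1.3]
width: 0.007
1.0 [ 0.0046  0.0024 -0.0058]
1.1 [-0.0023  0.0023  0.001 ]
1.2 [-0.0084  0.0022  0.0086]
1.3 [-0.0137  0.0021  0.017 ]
1.4 [-0.018  0.002  0.026]
1.5 [-0.0213  0.002   0.0355]
1.57 [-0.023   0.0019  0.0422]
1.65 [-0.0244  0.0019  0.0481]
```

```bash
python3 -m creep '[[0,[-0.006,0.001,0.005],0],[0,[-0.011,0.002,0.012],0],[0,[-0.014,0.002,0.018],0],[0,[-0.017,0.002,0.024],0],[0,[-0.020,0.002,0.031],0]]'
python3 - <<'E'
from h import *
p,R,s=tool()
for th in(1.4,1.5,1.57,1.65,1.7,1.75,1.8):print(th,shift([*pusher(th,0),97]))
E
```

```text
clock: 5.6
tool_pos: [485.1, -230.8, 98.8]
orientation: [-1.576, -0.017, -0.039]
force: [4.1, -4.2, 0.6]
width: 0.007
1.4 [ 0.      0.0018 -0.0033]
1.5 [-0.0033  0.0017  0.0062]
1.57 [-0.005   0.0017  0.0129]
1.65 [-0.0064  0.0016  0.0188]
1.7 [-0.0071  0.0016  0.0226]
1.75 [-0.0077  0.0016  0.0264]
1.8 [-0.008   0.0015  0.0304]
```

```bash
python3 -m creep '[[0,[-0.003,0.002,0.005],0],[0,[-0.005,0.002,0.010],0],[0,[-0.006,0.002,0.014],0],[0,[-0.007,0.002,0.017],0],[0,[-0.007,0.002,0.019],0]]'
python3 - <<'E'
from h import *
p,R,s=tool()
for th in(1.65,1.7,1.75,1.8,1.85):print(th,shift([*pusher(th,0),97]))
E
```

```text
clock: 6.22
tool_pos: [480.2, -214.1, 98.3]
orientation: [-1.58, -0.021, -0.041]
force: [3.5, -7.2, 0.1]
width: 0.003
1.65 [-0.0009  0.0012  0.0023]
1.7 [-0.0016  0.0012  0.0061]
1.75 [-0.0021  0.0011  0.01  ]
1.8 [-0.0025  0.0011  0.0139]
1.85 [-0.0027  0.001   0.0178]
```

```bash
python3 -m creep '[[0,[-0.001,0.001,0.003],0],[0,[-0.001,0.001,0.005],0],[0,[-0.002,0.001,0.007],0],[0,[-0.002,0.001,0.009],0],[0,[-0.002,0.001,0.010],0]]'
python3 - <<'E'
from h import *
p,R,s=tool()
for th in(1.65,1.7,1.75,1.8,1.85):print(th,shift([*pusher(th,0),97]))
E
```

```text
clock: 6.85
tool_pos: [479.9, -208.6, 98.7]
orientation: [-1.585, -0.027, -0.044]
force: [4.9, -12.0, -3.2]
width: 0.005
1.65 [-0.0004  0.0017 -0.0031]
1.7 [-0.0012  0.0016  0.0007]
1.75 [-0.0017  0.0016  0.0046]
1.8 [-0.0021  0.0015  0.0085]
1.85 [-0.0023  0.0014  0.0124]
```

```bash
python3 -m creep '[[0,[0,0.001,0.006],0],[0,[0,0.001,0.008],0],[0,[0,0.001,0.010],0],[0,[0,0.001,0.010],0],[0,[0,0.001,0.010],0]]'
python3 - <<'E'
from h import *
p,R,s=tool()
for th in(1.7,1.75,1.8,1.85):print(th,shift([*pusher(th,0),97]))
im,_=cams.grab_frame("top");save("t2.png",im[180:330,330:560],3)
im,_=cams.grab_frame("scene");save("s2.png",im[140:290,150:330],4)
E
```

```text
clock: 7.48
tool_pos: [480.3, -204.8, 98.8]
orientation: [-1.592, -0.03, -0.049]
force: [2.6, -16.3, -2.5]
width: 0.004
1.7 [-0.0013  0.0018 -0.003 ]
1.75 [-0.0019  0.0017  0.0009]
1.8 [-0.0023  0.0016  0.0048]
1.85 [-0.0025  0.0015  0.0087]
```

View pics/t2.png

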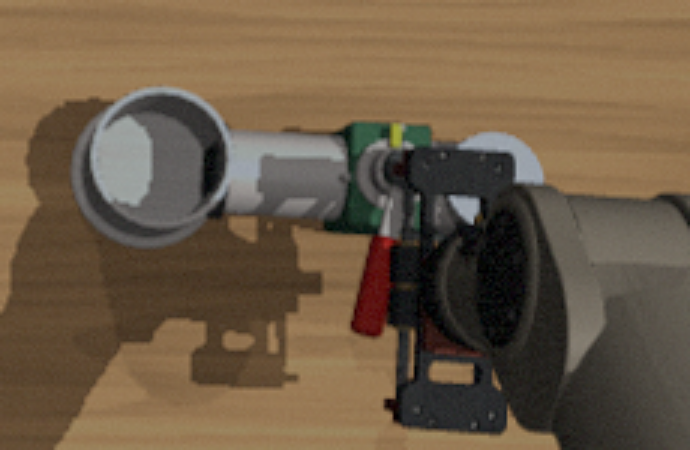

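The lever is leaning past its closed stop: grip at (372,290), and the yellow pointer at (397,135) is square to the pipe. The force is about 16 N against a 24 N spring limit, so I hold it there briefly.

```bash
python3 -m creep '[[0,[0,0.001,0.008],0],[0,[0,0.001,0.008],0],[0,[0,0.001,0.008],0],[0,[0,0.001,0.008],0],[0,[0,0.001,0.008],0]]'
python3 -m creep '[[0,[0,0,-0.004],0],[0,[0,0,-0.012],0],[0,[0,0,-0.022],0],[0,[0,0,-0.035],0],[0,[0,0,-0.045],0]]'
python3 - <<'E'
from h import *
p,R,s=tool();print(s['force'],p)
im,d=cams.grab_frame("top");save("t3.png",im[180:330,330:560],3)
H=cv2.cvtColor(im,cv2.COLOR_RGB2HSV);c=cams.camera_params("top")
y=(H[...,0]>22)&(H[...,0]<32)&(H[...,1]>170)&(H[...,2]>110);y[:,:440]=0;y[:,490:]=0;y[:210]=0;y[260:]=0
v,u=np.nonzero(y);print(len(v));q=at_z(c,(u.mean(),v.mean()),118)[:2];e=q-hub;print("pointer",q,"angle",np.arctan2(-(-e[0]*np.cos(yaw)-e[1]*np.sin(yaw))*-1,1) ,e, np.arctan2(e[0],e[1])-0.047)
E
```

```text
clock: 8.2
tool_pos: [480.4, -203.5, 98.8]
orientation: [-1.599, -0.032, -0.055]
force: [1.7, -16.1, -2.4]
width: 0.007
clock: 8.82
tool_pos: [477.8, -249.2, 100.2]
orientation: [-1.599, -0.032, -0.055]
force: [0.3, -0.0, -1.0]
width: 0.002
[ 0.25498032 -0.0335715  -1.01965274] [ 477.82790892 -249.15526647  100.18058114]
4
pointer [ 592.25081088 -193.0654084 ] angle -1.5297844075122975 [24.75081088  7.5345916 ] 1.2282912937765242
```

View pics/t3.png

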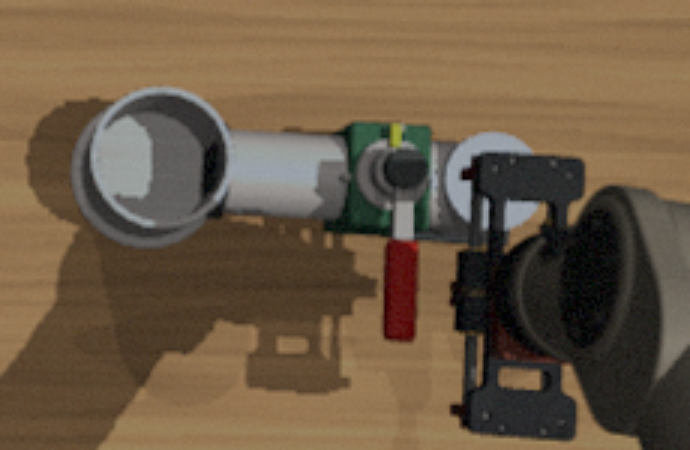

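```bash
python3 -m creep '[[0,[0,-0.03,0],0],[0,[0,-0.06,0],0],[40,[0,-0.09,0],0],[60,[0,-0.12,0],0],[70,[0,-0.14,0],0]]'
python3 - <<'E'
from h import *
im,d=cams.grab_frame("top");H=cv2.cvtColor(im,cv2.COLOR_RGB2HSV);c=cams.camera_params("top")
r=((H[...,0]<6)|(H[...,0]>174))&(H[...,1]>170)&(H[...,2]>60);r[:,:450]=0;r[:,475:]=0;r[:250]=0;r[:255]=r[:255];r[300:]=0
v,u=np.nonzero(r);P=np.array([at_z(c,(a,b),122)[:2] for a,b in zip(u,v)],np.float32)
print(len(P),cv2.minAreaRect(P));e=P.mean(0)-hub;print("lever",e,np.hypot(*e),"angle",np.pi-yaw-np.arctan2(e[1],e[0])-np.pi/2 if 0 else 1.571+(np.arctan2(e[1],-e[0])+yaw))
p,R,s=tool();print(p,shift([577,312,230]),s['width'])
E
```

```text
clock: 9.5
tool_pos: [473.7, -246.3, 241.5]
orientation: [-1.6, -0.034, -0.056]
force: [0.8, -0.5, -0.4]
width: 0.304
318 ((481.3250732421875, -196.85377502441406), (18.83755874633789, 69.40685272216797), 88.94554901123047)
lever [-86.27529907   3.77596436] 86.35788983539749 angle 1.567738546330463
[ 474.77280477 -246.59911278  243.7635269 ] [ 0.0703 -0.0007  0.5637] 0.3527484899270753
```

Released, the lever rests at 1.568 rad, so it's closed. Next, the cover.

```bash
python3 -m creep '[[100,[0.007,0,0.05],0],[100,[0.014,0,0.105],0],[100,[0.021,0,0.16],0],[100,[0.028,0,0.215],0],[100,[0.035,0,0.27],0]]'
python3 -c "
from h import *
p,R,s=tool();print(shift([577,312,230]))"
```

```text
clock: 10.18
tool_pos: [525.0, 22.6, 236.3]
orientation: [-1.601, -0.036, -0.056]
force: [1.6, -0.3, -0.6]
width: 0.919
[ 0.0355 -0.0012  0.2919]
```

```bash
python3 -m creep '[[100,[0.007,0,0.055],0],[100,[0.014,0,0.11],0],[100,[0.021,0,0.17],0],[100,[0.028,0,0.23],0],[100,[0.035,0,0.29],0]]'
python3 - <<'E'
from h import *
c=cams.camera_params("wrist");p,R,s=tool();im,d=cams.grab_frame("wrist");save("w1.png",im)
print(p,R.round(3),s['width'],s['q'])
print([(x["xy"],x["score"]) for x in boxes_of("wrist","cover")])
v,u=np.mgrid[0:480,0:640]
pts=cv2.undistortPoints(np.stack([u,v],-1).reshape(-1,1,2).astype(float),np.array(c["mtx"]),np.array(c["dist"]))[:,0]
W=((np.c_[pts,np.ones(len(pts))]*d.reshape(-1,1)-np.array(c["t"]).ravel())@np.array(c["R"])).reshape(480,640,3)
k=(d>0)&(np.hypot(W[...,0]-577,W[...,1]-312)<40)&(W[...,2]>51)&(W[...,2]<62)
(x,y),r=cv2.minEnclosingCircle(W[k][:,:2].astype(np.float32));print("knob",k.sum(),W[k].mean(0),x,y,r)
f=(d>0)&(np.hypot(W[...,0]-577,W[...,1]-312)<80)&(W[...,2]>12)&(W[...,2]<24)
if f.sum():
    (x,y),r=cv2.minEnclosingCircle(W[f][:,:2].astype(np.float32));print("flange",f.sum(),W[f].mean(0),x,y,r)
E
```

```text
clock: 10.8
tool_pos: [576.5, 311.7, 227.8]
orientation: [-1.602, -0.036, -0.056]
force: [1.5, -0.4, -0.5]
width: 1.002
[576.48202593 311.73473884 227.84657581] [[ 0.998  0.034  0.057]
 [-0.056 -0.033  0.998]
 [ 0.036 -0.999 -0.031]] 1.001823347636084 [-0.1790635   0.50426193 -0.61672061  1.5787982   0.36129556  1.16130623
 -0.93954372]
[([310.7, 197.6], 0.85), ([458.9, 197.5], 0.84), ([279.7, 43.0], 0.67)]
knob 308 [577.014862   315.46757665  54.3560915 ] 576.919189453125 314.0551452636719 13.924529075622559
flange 9075 [576.47606618 316.43032048  17.94908311] 576.625244140625 313.97027587890625 60.5034065246582
```

View pics/w1.png

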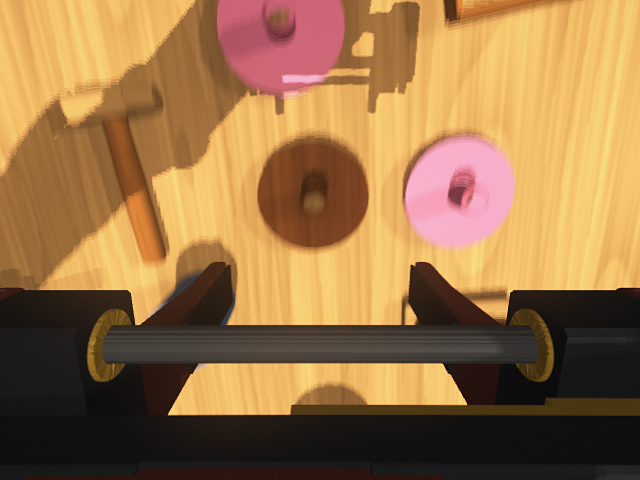

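The wrist view shows the dark cover at (313,192), with the pink ones at (280,40) and (460,190) clear of the fingers. Depth puts its centre at (577,314) mm. I'll descend around the knob with the gripper open.

```bash
python3 -c "
from h import *
print(shift([577.6,313.4,27]))"
```

```text
[-2.800e-03  2.007e-01  1.000e-04]
```

```bash
python3 -m creep '[[100,[0.003,0.045,0.008],0],[100,[0,0.09,0.005],0],[100,[-0.002,0.135,0.003],0],[100,[-0.003,0.165,0.001],0],[100,[-0.003,0.185,0],0]]'
python3 -c "
from h import *
print(shift([577.6,313.4,27]))"
```

```text
clock: 11.52
tool_pos: [576.1, 312.5, 40.4]
orientation: [-1.598, -0.031, -0.047]
force: [-0.3, -0.2, -0.8]
width: 0.998
[0.0011 0.0134 0.0013]
```

```bash
python3 -m creep '[[100,[0.001,0.007,0.001],0],[100,[0.001,0.013,0.001],0],[60,[0.001,0.013,0.001],0],[30,[0.001,0.013,0.001],0],[0,[0.001,0.013,0.001],0]]' 30
python3 -m creep '[[0,[0,0,0],0],[0,[0,0,0],0],[0,[0,0,0],0],[0,[0,0,0],0],[0,[0,0,0],0]]'
python3 -m creep '[[0,[0,-0.01,0],0],[0,[0,-0.025,0],0],[0,[0,-0.045,0],0],[0,[0,-0.075,0],0],[0,[0,-0.105,0],0]]'
```

```text
clock: 12.15
tool_pos: [577.9, 313.4, 28.1]
orientation: [-1.597, -0.032, -0.047]
force: [-0.2, -0.3, 0.5]
width: 0.696
clock: 12.78
tool_pos: [577.6, 313.4, 28.2]
orientation: [-1.597, -0.032, -0.047]
force: [-1.4, -1.4, 1.7]
width: 0.309
clock: 13.4
tool_pos: [574.4, 316.6, 135.4]
orientation: [-1.597, -0.033, -0.047]
force: [-1.0, -0.5, -2.2]
width: 0.311
```

```bash
python3 -m creep '[[0,[0,-0.03,0],0],[0,[0,-0.06,0],0],[0,[0,-0.07,-0.02],0],[0,[0,-0.07,-0.05],0],[0,[0,-0.07,-0.09],0]]'
python3 -c "
from h import *
p,R,s=tool();print(s['force'],s['width'],shift([576,-31.6,205]))"
```

```text
clock: 14.02
tool_pos: [567.3, 226.6, 207.5]
orientation: [-1.597, -0.032, -0.046]
force: [-0.3, 0.1, -1.9]
width: 0.313
[-0.346073    0.13103695 -1.90719345] 0.3126804952989325 [ 0.0205  0.01   -0.2574]
```

```bash
python3 -m creep '[[0,[0.004,0.002,-0.05],0],[0,[0.008,0.004,-0.105],0],[0,[0.012,0.006,-0.16],0],[0,[0.016,0.008,-0.215],0],[0,[0.0205,0.01,-0.257],0]]'
python3 -m creep '[[0,[0,0,0],0],[0,[0,0,0],0],[0,[0,0,0],0],[0,[0,0,0],0],[0,[0,0,0],0]]'
python3 - <<'E'
from h import *
p,R,s=tool();print(shift([576,-31.6,150]))
c=cams.camera_params("wrist");im,d=cams.grab_frame("wrist");a=im
im2,_=cams.grab_frame("scene")
save("m1.png",np.hstack([cv2.resize(im,(400,300)),cv2.resize(im2[100:280,160:400],(400,300))]))
E
```

```text
clock: 14.65
tool_pos: [574.5, -35.9, 204.6]
orientation: [-1.599, -0.031, -0.05]
force: [0.7, 0.3, -2.2]
width: 0.316
clock: 15.28
tool_pos: [574.5, -35.0, 204.7]
orientation: [-1.599, -0.031, -0.048]
force: [1.0, -0.5, -2.0]
width: 0.314
[-0.0004  0.0546  0.005 ]
```

View pics/m1.png

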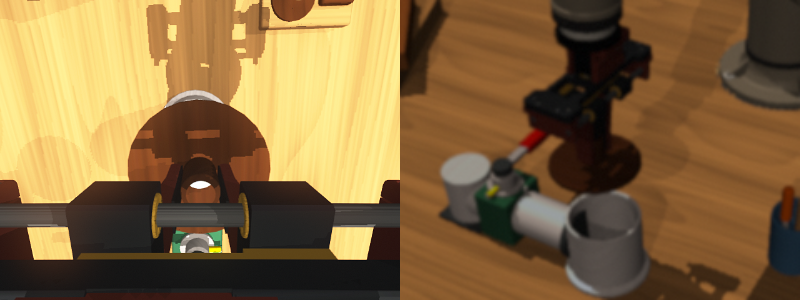

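The cover hangs roughly level over the mouth, with the rim edge just visible behind it at (195,97). I'll check the cover-to-mouth offset with wrist depth and against the first top picture.

```bash
python3 - <<'E'
from h import *
from scipy.optimize import least_squares
W0=np.load("pics/W.npy");im0=np.load("pics/top0.npz")["im"]
m=(np.hypot(W0[...,0]-577,W0[...,1]-313)<75)&(W0[...,2]>14)&(W0[...,2]<23)
m&=cv2.cvtColor(im0,cv2.COLOR_RGB2GRAY)<75
m=cv2.morphologyEx(m.astype(np.uint8),cv2.MORPH_OPEN,np.ones((5,5)))>0
(x,y),r=cv2.minEnclosingCircle(W0[m][:,:2].astype(np.float32));print("top cover",x,y,r)
p,R,s=tool();c=cams.camera_params("wrist");im,d=cams.grab_frame("wrist")
v,u=np.mgrid[0:480,0:640]
pts=cv2.undistortPoints(np.stack([u,v],-1).reshape(-1,1,2).astype(float),np.array(c["mtx"]),np.array(c["dist"]))[:,0]
W=((np.c_[pts,np.ones(len(pts))]*d.reshape(-1,1)-np.array(c["t"]).ravel())@np.array(c["R"])).reshape(480,640,3)
near=(d>0)&(np.hypot(W[...,0]-p[0],W[...,1]-p[1])<90)
f=near&(W[...,2]>180)&(W[...,2]<202)&(v<300)
A=W[f]; q=np.linalg.lstsq(np.c_[A[:,:2]-p[:2],np.ones(len(A))],A[:,2],rcond=None)[0];print("flange plane slopes,z",q,len(A))
def fit(P,r):
    g=lambda k:np.hypot(P[:,0]-k[0],P[:,1]-k[1])-r
    return least_squares(g,p[:2],loss="soft_l1").x
fm=cv2.morphologyEx(f.astype(np.uint8),cv2.MORPH_OPEN,np.ones((5,5)))
e=fm.astype(bool)&~cv2.erode(fm,np.ones((3,3))).astype(bool)
E=W[e];rr=np.hypot(*(E[:,:2]-p[:2]).T);E=E[rr>48];print("flange ctr",fit(E,60),len(E),E[:,1].min(),E[:,1].max(),"tcp",p)
k=near&(W[...,2]>97)&(W[...,2]<103)
K=W[k];print("rim",len(K),fit(K,49.5),K.min(0),K.max(0), K[:,2].mean())
E
```

```text
top cover 577.8644409179688 313.8534240722656 59.67729568481445
flange plane slopes,z [ 7.63542865e-03 -4.88446510e-03  1.94555081e+02] 21587
flange ctr [574.41623627 -36.62155457] 849 -45.699558841993905 24.888829014000812 tcp [574.53346677 -35.37496655 204.63637885]
rim 80 [573.52163976 -29.73424869] [551.58908505  15.75821579  97.25016206] [589.89222107  20.00090778 101.42219083] 99.36523478664904
```

```bash
python3 -c "
from h import *
print(shift([575.7,-31.4,134]))"
```

```text
[-0.0012  0.0704  0.0062]
```

```bash
python3 -m creep '[[0,[0.001,0.015,0.006],0],[0,[0,0.03,0.006],0],[0,[-0.001,0.05,0.006],0],[0,[-0.001,0.065,0.006],0],[0,[-0.001,0.07,0.006],0]]'
python3 -c "
from h import *
print(shift([575.7,-31.4,134]),shift([575.7,-31.4,116]))"
```

```text
clock: 16.05
tool_pos: [575.1, -31.7, 132.8]
orientation: [-1.599, -0.029, -0.049]
force: [-0.1, -1.2, -0.9]
width: 0.314
[ 0.0006 -0.0011  0.0003] [0.0001 0.0168 0.0008]
```

```bash
python3 -m creep '[[0,[0,0.003,0.001],0],[0,[0,0.006,0.001],0],[0,[0,0.009,0.001],0],[0,[0,0.011,0.001],0],[0,[0,0.012,0.001],0]]'
python3 -c "
from h import *
print(shift([575.7,-31.4,116]),tool()[2]['moment'])"
```

```text
clock: 16.68
tool_pos: [575.5, -31.1, 120.8]
orientation: [-1.599, -0.029, -0.049]
force: [0.3, 0.5, -1.3]
width: 0.314
[ 0.0001  0.0049 -0.0002] [-0.00895206 -0.04103431  0.0534505 ]
```

The plug is 7 mm into the mouth with no contact force. I'll lower the rest.

```bash
python3 -m creep '[[0,[0,0.002,0],0],[0,[0,0.004,0],0],[0,[0,0.005,0],0],[0,[0,0.006,0],0],[0,[0,0.006,0],0]]'
python3 -c "
from h import *
print(tool()[2]['moment'])"
```

```text
clock: 17.3
tool_pos: [575.7, -31.2, 116.0]
orientation: [-1.6, -0.029, -0.049]
force: [-3.8, -0.1, 8.6]
width: 0.312
[-0.12126735  1.03933331 -0.06561219]
```

Contact came at the seated height (TCP 116 mm, 8.6 N). I'll release and lift straight up.

```bash
python3 -m creep '[[45,[0,0,0],0],[60,[0,0,0],0],[80,[0,0,0],0],[90,[0,0,0],0],[90,[0,0,0],0]]'
python3 -m creep '[[90,[0,-0.01,0],0],[90,[0,-0.03,0],0],[90,[0,-0.06,0],0],[90,[0,-0.1,0],0],[90,[0,-0.15,0],0]]'
python3 -m creep '[[90,[0,-0.01,-0.05],0],[90,[0,-0.01,-0.10],0],[90,[0,-0.01,-0.15],0],[90,[0,-0.01,-0.2],0],[90,[0,-0.01,-0.25],0]]'
python3 -m creep '[[90,[0,0,-0.04],0],[90,[0,0,-0.08],0],[90,[0,0,-0.12],0],[90,[0,0,-0.14],0],[90,[0,0,-0.14],0]]'
python3 - <<'E'
from h import *
def cloud(n):
    c=cams.camera_params(n);im,d=cams.grab_frame(n);v,u=np.mgrid[0:480,0:640]
    pts=cv2.undistortPoints(np.stack([u,v],-1).reshape(-1,1,2).astype(float),np.array(c["mtx"]),np.array(c["dist"]))[:,0]
    return im,d,((np.c_[pts,np.ones(len(pts))]*d.reshape(-1,1)-np.array(c["t"]).ravel())@np.array(c["R"])).reshape(480,640,3)
for n in("top","scene"):
    im,d,W=cloud(n);r=np.hypot(W[...,0]-575.4,W[...,1]+31)
    f=(d>0)&(r<58)&(r>18)&(W[...,2]>98)&(W[...,2]<120);A=W[f]
    q=np.linalg.lstsq(np.c_[A[:,:2]-[575.4,-31],np.ones(len(A))],A[:,2],rcond=None)[0]
    print(n,len(A),"slopes,z",q.round(4)); save("f_"+n+".png",im)
    if n=="top":
        im=im.copy();H=cv2.cvtColor(im,cv2.COLOR_RGB2HSV)
        m=((H[...,0]<6)|(H[...,0]>174))&(H[...,1]>170)&(H[...,2]>60);m[:,:450]=0;m[:,480:]=0;m[:250]=0;m[300:]=0
        P=W[m&(W[...,2]>110)];e=P[:,:2].mean(0)-hub;print("lever",e,1.571+np.arctan2(e[1],-e[0])+yaw,len(P))
E
```

```text
clock: 17.92
tool_pos: [575.7, -31.3, 115.9]
orientation: [-1.6, -0.029, -0.049]
force: [-0.7, -0.4, 0.7]
width: 0.841
clock: 18.55
tool_pos: [571.1, -26.5, 268.1]
orientation: [-1.6, -0.029, -0.049]
force: [0.3, -1.0, 0.2]
width: 0.899
clock: 19.18
tool_pos: [558.4, -277.2, 287.3]
orientation: [-1.6, -0.031, -0.048]
force: [0.3, 0.9, -1.0]
width: 0.9
clock: 19.8
tool_pos: [551.2, -417.7, 292.0]
orientation: [-1.6, -0.031, -0.05]
force: [0.4, 0.1, 0.2]
width: 0.899
top 2003 slopes,z [1.300000e-03 7.000000e-04 1.066233e+02]
lever [-85.87620578   3.53600518] 1.5651523637754694 324
scene 1205 slopes,z [-2.40000e-03 -3.00000e-03  1.06798e+02]
```

View pics/f_top.png

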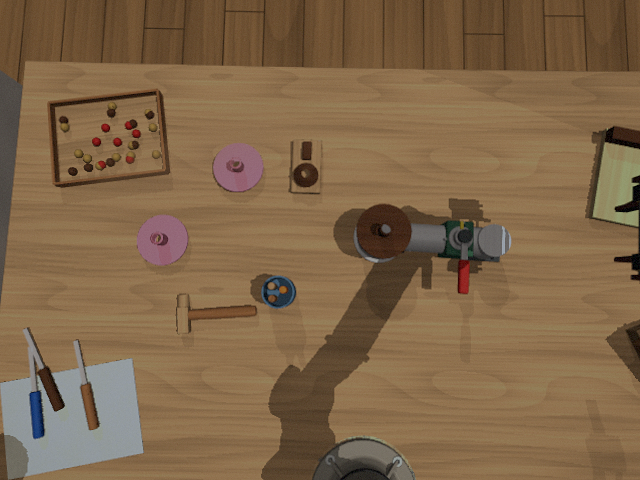

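View pics/f_scene.png

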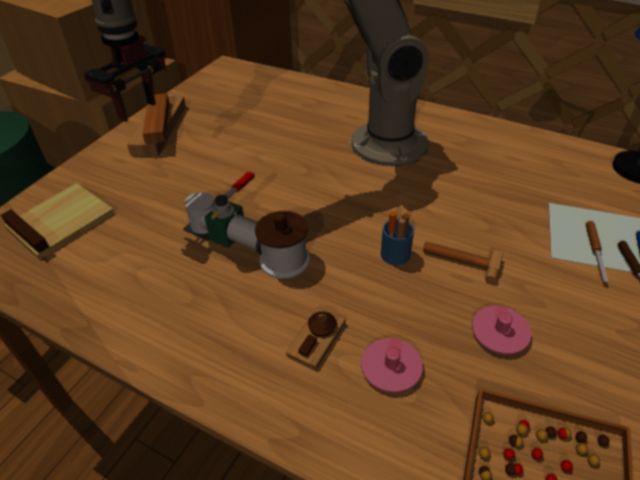

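The cover is down and level on the mouth: (384,231) in the top view, (283,230) in the scene. The lever is square to the pipe, its grip at (463,277) in the top view. Jar, mallet, carving and the pink covers haven't moved, and the arm is well clear.

```bash
python3 -c "
from h import *
print(robot.sign_off())"
```

```text
the job is handed in; nothing more can be done
None
```

The dust intake is shut: the damper lever is at its closed stop and the wooden cover is seated on the mouth. I handed the job in at about 20 s on the robot's clock.

- **Lever:** I swung it clockwise with the closed fingers, leaned on its stop at about 16 N for over half a second, then let go. In the last check it rested at 1.565 rad (closed is 1.571), and earlier pictures show the yellow pointer square to the pipe. My attempt to measure the pointer's angle by colour caught only 4 pixels and gave 1.23 rad. I discarded it as unreliable and relied on the lever angle and the pictures.
- **Cover:** I picked up the dark-wood cover by its knob, not the pink look-alikes. It went in without side force and met the rim at the expected height with about 9 N. After release the flange top measured about 106.7 mm in both cameras (106 expected). It was tilted by less than 0.005 rad.
- **Other things:** The jar, mallet, carving and pink covers look unmoved in the last top and scene pictures. The arm was well clear of everything at hand-in.

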